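Turn the fold mirror until the camera sees the stage-edge marker

ROBOT

A 6-joint arm with a two-finger parallel gripper is mounted at the origin on the work surface. World frame = base frame: x ahead of the robot, y to its left, z up, the work surface at z = 0. Lengths are in m, angles in rad, forces in N, time in s.
With the tool pointing down it reaches from about 0.375 to 0.75 m from the base axis. Payload 9 kg.
Tool frame: the origin (TCP) lies midway between the tips of the shut fingers; the grasp point (between the pads) lies 19 mm behind it (robot.hold_point_z is the distance from the TCP to the grasp point, in m); z points along the fingers, y is the direction in which the jaws open and shut (so a half turn about z gives the same grasp; the last joint's range is limited). The gripper opens to 85 mm and grips with 20 to 120 N. Pads are 22 mm wide; open, the fingers measure 114 mm over their backs; the gripper's body (76 mm by 85 mm) begins 54 mm behind the grasp point. The pads swing forward as they close: fully open they stand 13 mm farther back than shut.
Start: joints at [-1.491, 0.104, 0.097, 1.564, 0, 1.353], TCP at [0.176, -0.574, 0.231] pointing down, gripper open.
Joint ranges: [-2.99, 2.99], [-0.84, 1.86], [-1.1, 1.16], [-1.84, 2.11], [-1.51, 1.56], [-3.14, 3.14]. Speed limits (rad/s): [2.22, 2.22, 2.57, 3.14, 3.14, 3.14].

INTERFACE

Orientations are given as [roll, pitch, yaw] about the fixed x, y, z axes, in that order (R = Rz(yaw) Ry(pitch) Rx(roll)).
In Python, from bench import robot gives the robot as it stands.
- The arm moves only by the tool play_rows, never from a script. Its argument "plan" is text: rows parted by semicolons, each of 4 numbers parted by spaces: the shift along the tool's x, y, z in cm, then the turn about the tool's z in degrees. In form: x y z turn; .... A call has 1 to 12 rows; each row is the pose to reach, as a shift and turn from the pose measured when the call began, along the tool's axes at that moment; what a row does not reach only later rows make up. A row lasts 1/12 s, in which the tool goes at most 41.7 mm and 7.16 degrees, less where a joint would pass 70% of its speed; a pose out of reach is approached as far as the arm can. A call with a gripper value outside its range is refused whole. "fingers" is the finger opening in cm, from 0 to 8.54, set as the call begins (left out, the last holds). The fingers move at their own pace and stop on an object; the grip force is fixed at half the most. Time passes only in rows, so rows that repeat a pose let the fingers close. It gives the time, the measured TCP pose, the force and the opening at its end, in the units of the state.
- robot.state(): the state, without advancing time (a new reading comes with each control period).
- robot.grab_frame(name): name is "scene" or "top" or "wrist"; returns a dict with "color" (420x560x3 uint8, red, green, blue), "intrinsics" (3x3 intrinsics, pixels), "xyz" and "attitude" of the camera in the world; the wrist camera has in their place "T_tool_cam" (4x4, takes a point from camera to tool coordinates, whose origin is the TCP and whose axes are the flange's). Camera axes: x right, y down, z forward; pixel columns grow to the right and rows downward; lengths in m; the calibration is good to about 2 mm. A picture is of the moment at which its call begins: read the wrist's pose just before it. There is no depth.
- robot.close_job(): hands the job in, once; it reports no verdict.
The state is a dict: "clock": time; "qpos": joint angles; "qd": joint speeds; "joint_efforts": joint torques, N m; "position": TCP position; "tcp_rot": TCP orientation; "contact_force": force on the tool from outside, world axes, zero at the start; "ft_torque": the same for the moment, N m; "finger_gap": opening from 0.0 (shut) to 1.0 (fully open).
Only numpy, scipy, OpenCV 4.12 (cv2) and the standard library are available. Lean on these libraries where they do the work, as an engineer would, in place of code of your own. Each camera call takes 0.05 s, during which the arm holds its last target.

TASK

Lay the steel straightedge with the orange marker flag on the bench, flush along the free long edge of the specimen stage (the one facing the mirror), flag about at the middle of that edge, and let go of it. Then turn the sprung fold mirror by its yellow tab until the bench camera sees the orange flag in the mirror, and finish while still holding the mirror at that angle, because it springs back if released. Leave everything else where it is.

Things in the scene. Friction and masses are not known exactly. Their poses are not given: they have to be found in the camera images.
- straightedge: Loose steel bar 160 (x) x 24 (y) x 12 high (mm), lying on the bench, about 0.32 kg; an orange upright flag 34 (x) x 10 (y) stands on its middle, from 12 to 72 above the bench: pinch the flag across its 10 mm thickness. It is the same either way round. Origin: centre of the underside; x along the bar, z up
- marker (a point): Centre of the white-ringed dot on the orange flag (dot on both faces), on the straightedge's middle, 48 mm above its underside
- stage: Fixed aluminium stage plate 200 (x) x 160 (y) x 20 high on the bench. Origin: centre of the underside. Reference edge: the long side face at its own y = +80 mm, facing the mirror; the bar flush against it has its centre line at y = +92 mm of this frame and lies parallel to x
- turret: Fixed grey camera base: disc, diameter 144, 12 high; origin at bench level on the mirror's upright axis. Lens barrel along its +x, 48 above the bench, glass 84 from the axis, looking back at the mirror; white camera body to 214, top at 78. At rest the mirror's normal is at -82 deg from this +x; it turns up to 1.3 rad anticlockwise from above
- mirror: Upright mirror (52 wide, 50 high, centre 48 above the bench, black frame 60 wide) turning with its yellow tab on top: 12 thick (its x) x 36 wide (y), from 92 to 134 above the bench, on the axis; pinch it across the 12 mm from above. Origin on the axis 20 above the bench, face on the axis, x: the face's outward normal. Weak spring (0.06 N m/rad)
- sight (a point): Point on the mirror's axis 48 above the bench; its x axis points along the camera's line of sight after the mirror, as does the short white pointer with red tip under the mirror (geared two to one: mirror turns a, this turns 2a; at rest it is at -164 deg from the turret's +x). The flag is in view when the marker dot lies on this line, within 25 mm to either side
- wellplate: Bystander: clear 24-well plate 127 x 85 x 20 lying on the stage plate, at least 60 mm back from the reference edge; origin under its centre
- blue_flag: Bystander: blue flag (34 wide, top at 67) on a dark 50 x 50 x 12 foot, not the marker wanted; origin under its centre
- bottle: Bystander: white bottle, diameter 64, height 140, red cap; origin under its centre
- jar: Bystander: amber jar, diameter 60, height 80, blue cap; origin under its centre
- dish: Bystander: covered culture dish, diameter 90, height 16; origin under its centre
- driver: Bystander: green-handled screwdriver 170 long, lying flat

How it is judged:
By the outcome, as a careful person would: the job done as asked, in the order asked, and still so for the second after the job is handed in, while the arm keeps its last pose, push and grip.
It also fails if it takes over 51 s, if anything falls off the work surface, if the arm or the gripper's body presses on something with over 40 N, if the wrist force passes 120 N, or if a joint passes its speed limit or range.

## Working session

There is one attempt and no reset: what is moved stays moved. The work goes in short steps, Python scripts to look and compute and a tool call to move; the robot and the scene stay as the last step left them, time stands still between calls to the robot, and variables do not carry over. Pictures are saved under pics/ and viewed, and the job is handed in when it is done.

Besides the shell and the picture viewer there is one more tool, called after "Request:" as name(argument=value, ...) on one line, values as JSON. play_rows: Moves the arm, as the interface text tells. Its arguments: {"type":"object","properties":{"plan":{"type":"string"},"fingers":{"type":"number"}},"required":["plan"]}

```bash
mkdir -p pics; ls; python3 - <<'E'
from bench import robot
import cv2,pickle
print(robot.state())
d={}
for n in ["scene","top","wrist"]:
    f=robot.grab_frame(n); d[n]=f
    cv2.imwrite(f"pics/{n}0.png",f["color"][:,:,::-1])
    print(n,{k:v for k,v in f.items() if k!="color"})
pickle.dump(d,open("f0.pkl","wb"))
print(robot.hold_point_z)
E
```

```text
pics
{'clock': 0.0, 'qpos': array([-1.49069644e+00,  1.04706621e-01,  9.64666583e-02,  1.56389976e+00,
       -1.51084051e-05,  1.35309686e+00]), 'qd': array([ 1.31782573e-03,  2.23864451e-05, -1.39855203e-03,  3.72395671e-04,
       -4.45945326e-04,  1.14517479e-03]), 'joint_efforts': array([ 3.72413153e-03, -5.56928945e+01,  5.03653836e+01,  1.67728448e-02,
       -2.54433138e-05, -1.47116674e-05]), 'position': array([ 0.17602776, -0.57324715,  0.2305166 ]), 'tcp_rot': array([-3.14027770e+00, -2.75400882e-04,  2.97799190e-01]), 'contact_force': array([-0.16262118,  0.05095737, -0.06990845]), 'ft_torque': array([0.0289213 , 0.01185897, 0.01913023]), 'finger_gap': 1.0015992963583629}
scene {'intrinsics': array([[507.10313934,   0.        , 283.64893303],
       [  0.        , 507.10313934, 203.13338122],
       [  0.        ,   0.        ,   1.        ]]), 'xyz': array([ 1.38404773, -0.02714068,  1.17369789]), 'attitude': array([-2.49424317,  0.004431  ,  1.5063435 ])}
top {'intrinsics': array([[418.62546354,   0.        , 277.84200835],
       [  0.        , 418.62546354, 207.06872724],
       [  0.        ,   0.        ,   1.        ]]), 'xyz': array([ 0.46303335, -0.00454848,  1.23912214]), 'attitude': array([-3.05890493,  0.020431  , -1.57685132])}
wrist {'intrinsics': array([[342.17597323,   0.        , 281.27258553],
       [  0.        , 342.17597323, 211.25719351],
       [  0.        ,   0.        ,   1.        ]]), 'T_tool_cam': array([[ 1.00395617e-04, -9.49714134e-01, -3.13118275e-01,
         8.05303758e-02],
       [ 9.99999995e-01,  9.45457145e-05,  3.38664851e-05,
         7.64047828e-05],
       [-2.55948848e-06, -3.13118277e-01,  9.49714138e-01,
        -1.42989663e-01],
       [ 0.00000000e+00,  0.00000000e+00,  0.00000000e+00,
         1.00000000e+00]])}
0.0187
```

View pics/scene0.png

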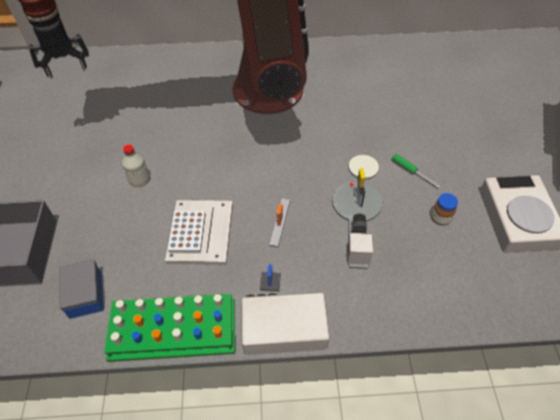

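View pics/top0.png

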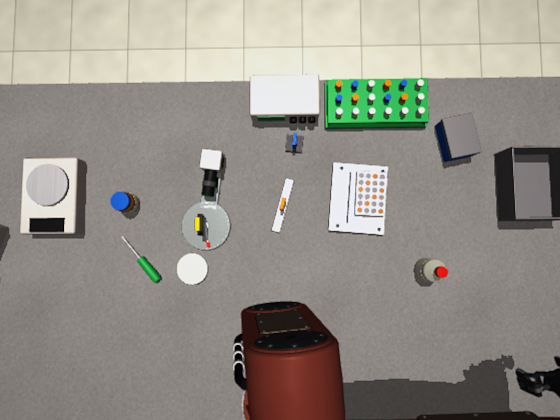

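View pics/wrist0.png

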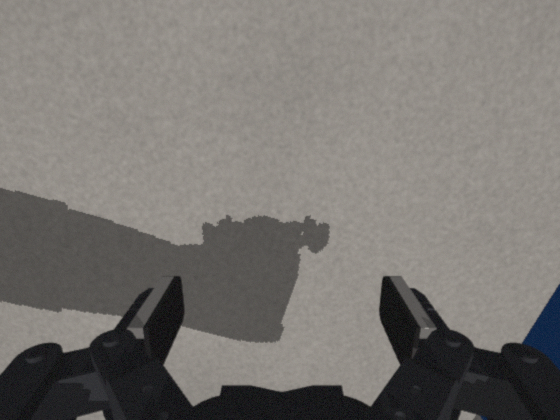

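Top view: bar at about (283,205), stage at (358,199), turret at (205,225), camera at (210,160). The stage edge that faces the mirror is its left side in the image. Next I'll measure them.

```bash
cat > h.py <<'E'
import numpy as np, cv2
from scipy.spatial.transform import Rotation as Ro
def ray(f,uv,pose=None):
    K=f["intrinsics"]
    uv=np.atleast_2d(uv).astype(float)
    d=np.c_[(uv-[K[0,2],K[1,2]])/K[0,0],np.ones(len(uv))]
    if "xyz" in f:
        R=Ro.from_euler("xyz",f["attitude"]).as_matrix(); o=f["xyz"]
    else:
        p,e=pose; T=np.eye(4);T[:3,:3]=Ro.from_euler("xyz",e).as_matrix();T[:3,3]=p
        T=T@f["T_tool_cam"]; R=T[:3,:3];o=T[:3,3]
    return o,d@R.T
def plane(f,uv,z,pose=None):
    o,d=ray(f,uv,pose); return o+d*((z-o[2])/d[:,2])[:,None]
def proj(f,P,pose=None):
    K=f["intrinsics"];P=np.atleast_2d(P)
    if "xyz" in f:
        R=Ro.from_euler("xyz",f["attitude"]).as_matrix(); o=f["xyz"]
    else:
        p,e=pose; T=np.eye(4);T[:3,:3]=Ro.from_euler("xyz",e).as_matrix();T[:3,3]=p
        T=T@f["T_tool_cam"]; R=T[:3,:3];o=T[:3,3]
    c=(P-o)@R; return c[:,:2]/c[:,2:]*K[0,0]+[K[0,2],K[1,2]]
E
python3 - <<'E'
import pickle,cv2
d=pickle.load(open("f0.pkl","rb"))
im=d["top"]["color"][:,:,::-1]
c=im[135:255,170:400]; c=cv2.resize(c,None,fx=3.4,fy=3.4,interpolation=cv2.INTER_CUBIC); cv2.imwrite("pics/topz.png",c)
E
```

```text
(no output)
```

View pics/topz.png

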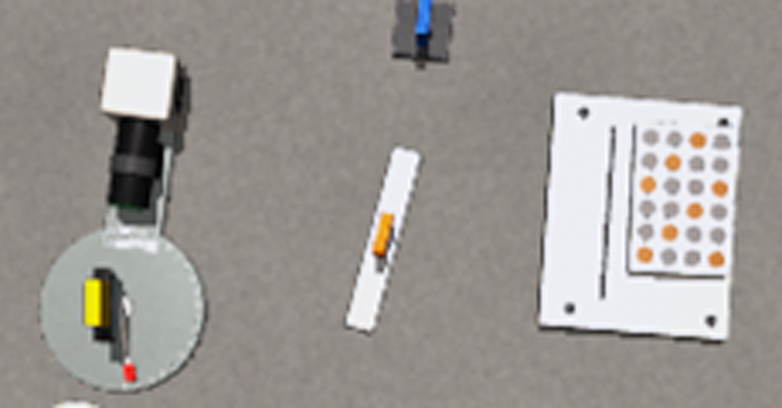

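```bash
cat > m.py <<'E'
from h import *
def rect(f,mask,seed,z):
    n,l=cv2.connectedComponents(mask.astype(np.uint8))
    m=(l==l[seed[1],seed[0]]).astype(np.uint8)
    cs,_=cv2.findContours(m,cv2.RETR_EXTERNAL,cv2.CHAIN_APPROX_NONE)
    c=max(cs,key=cv2.contourArea)[:,0]
    P=plane(f,c,z)[:,:2]
    r=cv2.minAreaRect((P*1000).astype(np.float32))
    return P,r
E
python3 - <<'E'
import pickle
from m import *
f=pickle.load(open("f0.pkl","rb"))["top"]; im=f["color"].astype(int); mn=im.min(2);r,g,b=im[...,0],im[...,1],im[...,2]
w=mn>175
print("bar",rect(f,w,(291,187),.012)[1])
P,R=rect(f,w,(340,180),.020); print("stage",R, cv2.boxPoints(R))
o=(r>180)&(g>70)&(g<190)&(b<90)
sub=o.copy();sub[:,:265]=0;sub[:,300:]=0
P=np.argwhere(sub)[:,::-1]; print("flag",P.mean(0),plane(f,P.mean(0)[None],.066),len(P))
y=(r>170)&(g>150)&(b<90);P=np.argwhere(y)[:,::-1]; print("tab",P.mean(0),plane(f,P.mean(0)[None],.13),len(P),cv2.minAreaRect((plane(f,P,.134)[:,:2]*1000).astype(np.float32)))
rd=(r>150)&(g<70)&(b<70);rd[:,:180]=0;rd[:,230:]=0;P=np.argwhere(rd)[:,::-1];print("red",P.mean(0),plane(f,P.mean(0)[None],.02),len(P))
# turret disc
hsv=cv2.cvtColor(f["color"],cv2.COLOR_RGB2HSV)
print("disc px",f["color"][230,190],f["color"][240,200],"bench",f["color"][225,245])
E
```

```text
bar ((571.7223510742188, 6.233146667480469), (25.091211318969727, 160.53570556640625), 74.35536193847656)
stage ((590.05615234375, -214.4714813232422), (160.98060607910156, 201.37913513183594), 84.90377807617188) [[ 482.61478  -285.6995  ]
 [ 683.1978   -303.5877  ]
 [ 697.49756  -143.24347 ]
 [ 496.9145   -125.355255]]
flag [282.17241379 203.34482759] [[0.57084181 0.00658208 0.066     ]] 29
tab [281.53284672 163.3649635 ] [[0.67263594 0.00694609 0.13      ]] 137 ((650.0233764648438, -73.00531005859375), (254.7106475830078, 657.5400390625), 43.954734802246094)
red [208.09090909 244.36363636] [[0.45686895 0.2235095  0.02      ]] 11
disc px [165 170 165] [164 170 166] bench [150 144 139]
```

```bash
cat > t.py <<'E'
import pickle
from m import *
def turret(f,box,pose=None):
    im=f["color"].astype(int);r,g,b=im[...,0],im[...,1],im[...,2]
    x0,y0,x1,y1=box; M=np.zeros(r.shape,bool);M[y0:y1,x0:x1]=1
    res={}
    for n,m,z in [("tab",(r>150)&(g>130)&(b<90),.134),("red",(r>150)&(g<90)&(b<90),.02)]:
        P=np.argwhere(m&M)[:,::-1]; q=plane(f,P,z,pose)[:,:2]*1000
        print(n,len(P),P.mean(0),q.mean(0),cv2.minAreaRect(q.astype(np.float32)))
E
python3 - <<'E'
from t import *
f=pickle.load(open("f0.pkl","rb"))["top"]
turret(f,(175,190,235,255))
im=f["color"].astype(int);r,g,b=im[...,0],im[...,1],im[...,2]
m=((g-r)>=3)&(g>135); m[:,:170]=0;m[:,235:]=0;m[:195]=0;m[255:]=0
m=cv2.morphologyEx(m.astype(np.uint8),cv2.MORPH_OPEN,np.ones((3,3)))
cs,_=cv2.findContours(m,cv2.RETR_EXTERNAL,cv2.CHAIN_APPROX_NONE);c=max(cs,key=cv2.contourArea)
h=cv2.convexHull(c)[:,0]; P=plane(f,h,.012)[:,:2]*1000
h2=P[P[:,0]<555]
A=np.c_[2*h2,np.ones(len(h2))];s=np.linalg.lstsq(A,(h2**2).sum(1),rcond=None)[0]
print("disc",s[:2],np.sqrt(s[2]+s[0]**2+s[1]**2),len(h2),len(P))
w=im.min(2)>185
print("cam",rect(f,w,(211,159),.078)[1])
E
```

```text
tab 66 [197.  223.5] [512.73140506 232.12319944] ((512.7467651367188, 232.12942504882812), (34.566566467285156, 10.6598482131958), 0.547927975654602)
red 12 [208.  244.5] [456.4757953  223.77213546] ((456.4765930175781, 223.77305603027344), (8.778712272644043, 5.844629764556885), 0.43398216366767883)
disc [512.92600413 233.28345005] 70.10249787661128 22 27
cam ((697.4656982421875, 208.87477111816406), (55.004188537597656, 52.66783905029297), 82.28206634521484)
```

Request:
play_rows(plan="0 0 -2 -7;0 0 -4 -14;0 0 -4 -21;0 0 -4 -28")

```text
clock: 0.48
position: [0.1761, -0.5739, 0.272]
tcp_rot: [3.141, 0.001, 0.792]
contact_force: [-0.6, -0.4, -0.7]
finger_gap: 1.0
```

Mirror axis is at about (0.513, 0.233), turret yaw about -7.3°. The pointer and tab agree with this. Next I'll move over the bar.

Request:
play_rows(plan="2 -0.4 0 -5;5.5 -1 0 -12;9.5 -1.7 0 -19;13.5 -2.4 0 -26;17.5 -3.2 0 -33;21.5 -3.9 0 -40;25.5 -4.6 0 -47;29.5 -5.3 0 -54;33.5 -6.1 0 -61;37.5 -6.8 0 -68;41.5 -7.5 0 -75;45.5 -8.2 0 -82")

```text
clock: 1.48
position: [0.4378, -0.1904, 0.2717]
tcp_rot: [-3.141, 0.001, 2.23]
contact_force: [0.5, -1.2, 0.0]
finger_gap: 0.999
```

Request:
play_rows(plan="1.1 3.5 1 -7;2.2 7 2.5 -14;3.4 10.5 4 -21;4.6 14 5.5 -28;5.6 17 7 -34;6.6 20 8.5 -36.6;7.3 22.3 10 -36.6;7.3 22.5 10 -36.6;7.3 22.5 10 -36.6", fingers=5)

```text
clock: 2.23
position: [0.5706, 0.0062, 0.17]
tcp_rot: [-3.14, -0.002, 2.87]
contact_force: [0.1, -1.2, -0.4]
finger_gap: 0.585
```

```bash
cat > w.py <<'E'
from h import *
import pickle,sys
from bench import robot
s=robot.state();f=robot.grab_frame("wrist")
n=sys.argv[1]
cv2.imwrite(f"pics/{n}.png",f["color"][:,:,::-1]);pose=(s["position"],s["tcp_rot"])
pickle.dump((f,pose),open(n+".pkl","wb"));print(pose,s["clock"],s["qpos"])
E
python3 w.py w1
```

```text
(array([0.57057858, 0.0061948 , 0.17002471]), array([-3.14038675e+00, -2.08492990e-03,  2.87049847e+00])) 2.2333 [-2.17670904e-01  1.41588801e-02 -1.06954679e-01  1.45182912e+00
 -1.09285268e-03  5.34231914e-02]
```

View pics/w1.png

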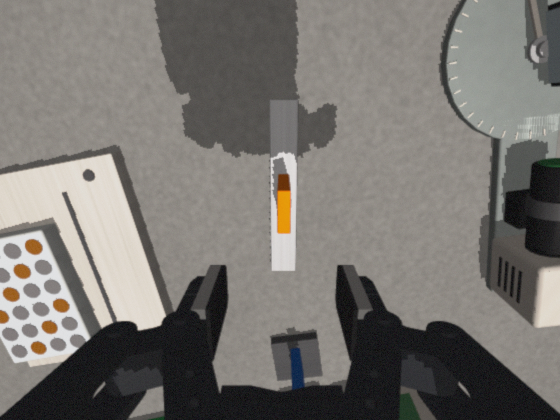

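The flag is centred between the fingers, at columns 277–291 against jaws at 227 and 337. I'll check the along-bar centre and refine the stage edge.

```bash
python3 - <<'E'
import pickle
from h import *
f,p=pickle.load(open("w1.pkl","rb"))
print("bar ends",plane(f,[[284,100],[284,270],[270.5,240],[296,240]],.012,p))
print("pred flag top pts",proj(f,[[.5717,.0062,.072],[.5717,.0062,.012]],p))
im=f["color"].astype(int);r,g,b=im[...,0],im[...,1],im[...,2]
m=(r>200)&(g>100)&(b<60);m[:,:265]=0;m[:,300:]=0;m[:160]=0;m[245:]=0
q=np.argwhere(m);print("bright orange rows",q.min(0),q.max(0),"->",plane(f,[[284.5,q.min(0)[0]],[284.5,q.max(0)[0]+1]],.072,p))
# stage edge: top edge line right of stage, z=.02
g8=cv2.cvtColor(f["color"],cv2.COLOR_RGB2GRAY).astype(float)
pts=[]
for v in range(165,260,3):
    row=f["color"][v].min(1).astype(float); 
    c=np.where(row[90:220]>185)[0]
    if len(c): pts.append((90+c.max()+1,v))
pts=np.array(pts);P=plane(f,pts,.02,p);l=cv2.fitLine((P[:,:2]*1000).astype(np.float32),cv2.DIST_HUBER,0,.01,.01).ravel()
print(pts[::6].tolist(),l,np.degrees(np.arctan2(l[1],l[0])), "y at x=597:",l[3]+l[1]/l[0]*(597-l[2]))
E
```

```text
bar ends [[ 0.49463201  0.02946035  0.012     ]
 [ 0.64749524 -0.01260217  0.012     ]
 [ 0.61338788 -0.01654533  0.012     ]
 [ 0.61986972  0.00684527  0.012     ]]
pred flag top pts [[281.82084038 213.93136587]
 [281.82365136 193.00277664]]
bright orange rows [191 278] [232 289] -> [[0.55527296 0.01277715 0.072     ]
 [0.58691067 0.00408699 0.072     ]]
[[114, 165], [120, 183], [127, 201], [133, 219], [139, 237], [145, 255]] [ 9.9619758e-01 -8.7122776e-02  5.5324725e+02 -1.2978249e+02] -4.9981036 y at x=597: -133.6089
```

Request:
play_rows(plan="0 0.1 3 0;0 0.1 6.5 0;0 0.1 10 0;0 0.1 12.5 0;0 0.1 13.4 0;0 0.1 13.4 0")

```text
clock: 2.78
position: [0.5693, 0.0053, 0.0356]
tcp_rot: [-3.14, -0.004, 2.868]
contact_force: [0.2, 0.0, 0.3]
finger_gap: 0.583
```

Request:
play_rows(plan="0 0 0 0;0 0 0 0;0 0 0 0;0 0 0 0;0 0 0 0;0 0 0 0", fingers=0)

```text
clock: 3.28
position: [0.5705, 0.0049, 0.0375]
tcp_rot: [-3.14, -0.001, 2.868]
contact_force: [-0.6, -0.7, 7.0]
finger_gap: 0.106
```

Request:
play_rows(plan="0 0 -1 0;0 0 -2.5 0;-0.5 -1 -4 0;-1.5 -2.6 -4 -3;-2.8 -4.8 -4 -6;-4 -7 -4 -9;-5.2 -9 -4 -10.7;-5.8 -10 -4 -10.7;-5.8 -10 -4 -10.7;-5.8 -10 -4 -10.7")

```text
clock: 4.12
position: [0.5992, -0.107, 0.0779]
tcp_rot: [-3.14, -0.002, 3.053]
contact_force: [0.4, 0.4, -2.8]
finger_gap: 0.108
```

```bash
python3 w.py w2;python3 - <<'E'
from h import *
from bench import robot
import pickle
f=robot.grab_frame("top");pickle.dump(f,open("t2.pkl","wb"))
c=cv2.resize(f["color"][135:255,170:400,::-1],None,fx=3.4,fy=3.4,interpolation=cv2.INTER_CUBIC); cv2.imwrite("pics/t2.png",c)
E
```

```text
(array([ 0.59921997, -0.10695013,  0.07789172]), array([-3.14043087e+00, -1.53017234e-03,  3.05288894e+00])) 4.1167 [-0.39038379  0.16051273 -0.12091618  1.29048329 -0.00156397 -0.30168009]
```

View pics/w2.png

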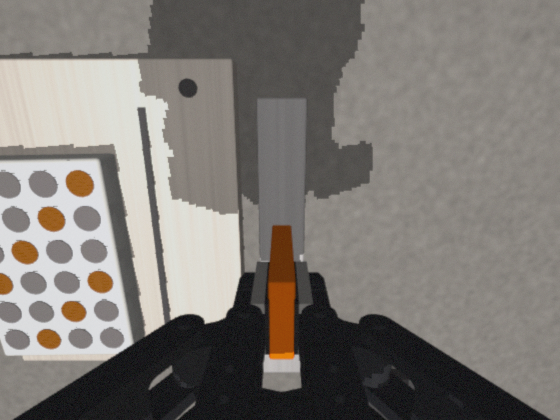

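View pics/t2.png

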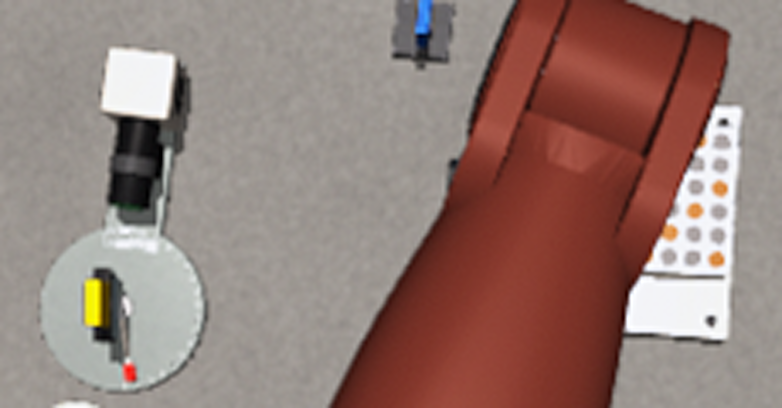

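```bash
python3 - <<'E'
import pickle
from h import *
f,p=pickle.load(open("w2.pkl","rb"))
g=f["color"].astype(float).mean(2)
def edge(rows,a,b,pos):
    o=[]
    for v in rows:
        d=np.gradient(cv2.GaussianBlur(g[v-1:v+2],(3,3),0)[1])[a:b]*(1 if pos else -1); o.append((a+d.argmax(),v))
    return np.array(o,float)
for n,e,z in [("barL",edge(range(105,205,4),248,270,True),.0524),("barR",edge(range(105,185,4),298,315,False),.0524),("stage",edge(range(65,250,5),225,250,False),.02)]:
    q=(plane(f,e,z,p)[:,:2]*1000).astype(np.float32);l=cv2.fitLine(q,cv2.DIST_HUBER,0,.01,.01).ravel()
    print(n,e[0],e[-1],np.degrees(np.arctan(l[1]/l[0])),"y@598",l[3]+l[1]/l[0]*(598-l[2]))
print("far end",plane(f,[[282,98.5]],.0524,p), "stage corner",plane(f,[[232.5,60]],.02,p))
E
```

```text
barL [257. 105.] [258. 201.] -5.1728578 y@598 -118.550385
barR [306. 105.] [304. 181.] -5.212437 y@598 -95.39735
stage [232.  65.] [239. 245.] -5.083121 y@598 -133.87898
far end [[ 0.51940284 -0.09954202  0.0524    ]] stage corner [[ 0.49727994 -0.12441061  0.02      ]]
```

Request:
play_rows(plan="0.2 0 1 0;0.2 0 2 0;0.2 0 3 0;0.2 0 3.6 0;0.2 0 3.9 0;0.2 0 4 0;0.2 0 4 0")

```text
clock: 4.8
position: [0.5966, -0.1054, 0.0376]
tcp_rot: [-3.141, -0.003, 3.055]
contact_force: [-2.0, 0.6, -0.5]
finger_gap: 0.106
```

Request:
play_rows(plan="0 -0.3 0 0;0 -0.7 0 0;0 -1.1 0 0;0 -1.3 0 0;0 -1.3 0 0")

```text
clock: 5.22
position: [0.5955, -0.1192, 0.0376]
tcp_rot: [-3.14, -0.002, 3.054]
contact_force: [-0.4, 0.3, -1.8]
finger_gap: 0.108
```

Request:
play_rows(plan="0 -0.1 0 0;0 -0.2 0 0;0 -0.25 0 0;0 -0.25 0 0")

```text
clock: 5.55
position: [0.5953, -0.1214, 0.0376]
tcp_rot: [-3.141, -0.002, 3.054]
contact_force: [1.0, 2.7, -1.8]
finger_gap: 0.108
```

Request:
play_rows(plan="0 -0.1 0 0;0 -0.15 0 0;0 -0.2 0 0;0 -0.2 0 0")

```text
clock: 5.88
position: [0.5953, -0.1217, 0.0377]
tcp_rot: [3.139, -0.002, 3.055]
contact_force: [1.3, 8.9, 1.5]
finger_gap: 0.109
```

Contact confirmed: 8.9 N with no further travel. I'll release now.

Request:
play_rows(plan="0 0 0 0;0 0 0 0;0 0 0 0;0 0 0 0;0 0 0 0", fingers=3.6)

```text
clock: 6.3
position: [0.5954, -0.122, 0.0378]
tcp_rot: [3.139, -0.002, 3.055]
contact_force: [-0.2, -0.4, 0.3]
finger_gap: 0.425
```

Request:
play_rows(plan="0 0 -1 0;0 0 -3 0;0 0 -6 0;0 0 -9.5 0;0 0 -13 0;0 0 -15 0;0 0 -15 0")

```text
clock: 6.88
position: [0.5979, -0.1236, 0.1948]
tcp_rot: [-3.141, 0.006, 3.055]
contact_force: [1.5, -0.1, 0.2]
finger_gap: 0.422
```

```bash
python3 w.py w3
```

```text
(array([ 0.59788709, -0.12355602,  0.19476351]), array([-3.14076555,  0.00647828,  3.05491008])) 6.8833 [-4.18366174e-01  1.22986679e-01  5.12036204e-02  1.49261874e+00
  1.32751915e-03 -3.31676680e-01]
```

View pics/w3.png

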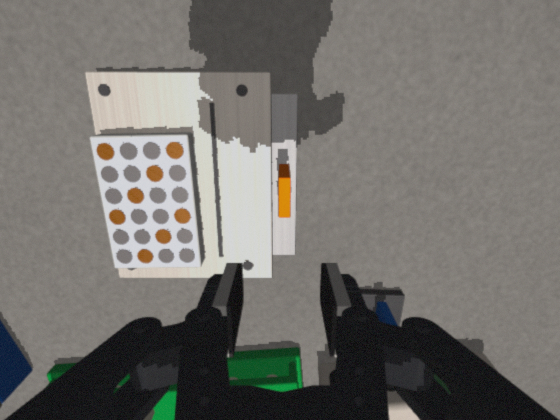

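The bar lies against the stage edge: seam at column ~272, bar rows 94–255 inside stage rows 72–277. I'll put numbers on it and work out the mirror target.

```bash
python3 - <<'E'
import pickle
from h import *
f,p=pickle.load(open("w3.pkl","rb"))
c=cv2.resize(f["color"][60:290,200:330,::-1],None,fx=2.6,fy=2.6,interpolation=cv2.INTER_NEAREST);cv2.imwrite("pics/w3z.png",c)
print("bar ends",plane(f,[[284,94],[284,255]],.012,p))
print("bar L/R far,near",plane(f,[[272.5,100],[272.5,250],[297.5,100],[295.5,250]],.012,p))
print("stage edge",plane(f,[[271,75],[272,275]],.02,p))
print(f["color"][[100,180,240],268:278].mean(2).astype(int))
E
```

```text
bar ends [[ 0.51543916 -0.11412341  0.012     ]
 [ 0.67441173 -0.12751678  0.012     ]]
bar L/R far,near [[ 0.51965299 -0.12491068  0.012     ]
 [ 0.6676594  -0.13897496  0.012     ]
 [ 0.52160698 -0.1023974   0.012     ]
 [ 0.66972012 -0.11509541  0.012     ]]
stage edge [[ 0.49906523 -0.12405016  0.02      ]
 [ 0.69238181 -0.1416441   0.02      ]]
[[126 119 101  88 103 106 106 108 106 109]
 [214 212 189 138 172 197 200 198 183 164]
 [213 213 205 174 141 197 199 205 203 205]]
```

View pics/w3z.png

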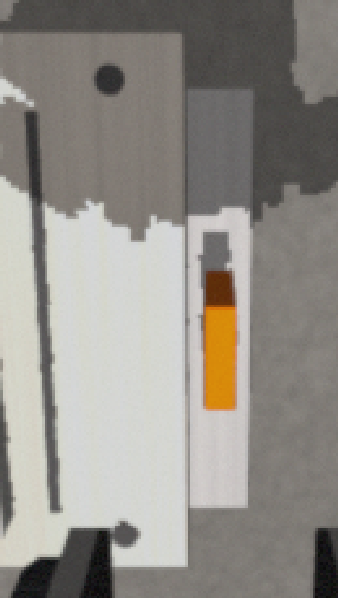

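Request:
play_rows(plan="1 2.5 -2 0;2 6 -3 -1;3.2 9.8 -3 -2;4.5 13.6 -3 -3;5.8 17.5 -3 -4;7 21.3 -3 -5;8.3 25.2 -3 -5.5;9.6 29 -3 -5.5;10.8 32.5 -3 -5.5;11.4 34.2 -3 -5.5;11.5 34.7 -3 -5.5;11.5 34.7 -3 -5.5", fingers=5)

```text
clock: 7.93
position: [0.5118, 0.2334, 0.2206]
tcp_rot: [-3.141, 0.002, -3.13]
contact_force: [0.5, -0.6, 0.5]
finger_gap: 0.587
```

```bash
python3 w.py w4
```

```text
(array([0.51176952, 0.23340602, 0.22061915]), array([-3.14108390e+00,  2.35787834e-03, -3.13000681e+00])) 7.9333 [ 1.95916035e-01 -1.53273234e-02 -4.48007299e-02  1.53909823e+00
 -9.32303660e-04  1.84329758e-01]
```

View pics/w4.png

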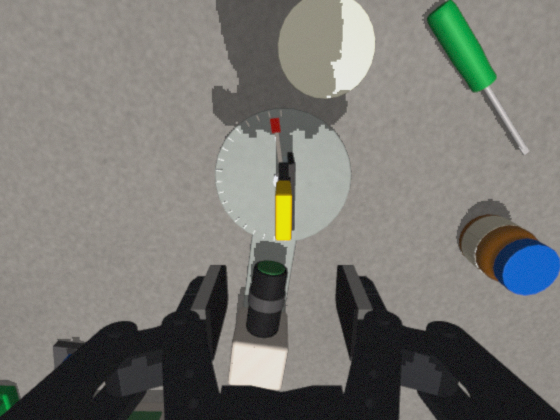

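```bash
python3 - <<'E'
import pickle
from t import *
f,p=pickle.load(open("w4.pkl","rb"))
turret(f,(205,100,360,250),p)
# disc: left/right/top extremes by edges along rays from centre
c0=np.array([283,174.]);g=cv2.GaussianBlur(f["color"].astype(np.float32).mean(2),(3,3),0)
pts=[]
for a in np.r_[np.arange(-50,45,4),np.arange(140,215,4)]:
    t=np.radians(a);rr=np.arange(58,76,.5);u=c0[0]+rr*np.cos(t);v=c0[1]+rr*np.sin(t)
    s=cv2.remap(g,u.astype(np.float32)[None],v.astype(np.float32)[None],1)[0];d=np.gradient(s);k=d.argmin();pts.append((u[k],v[k]))
P=plane(f,np.array(pts),.012,p)[:,:2]*1000
from scipy.optimize import least_squares
s=least_squares(lambda x:np.hypot(*(P-x[:2]).T)-x[2],[513,233,72],loss="soft_l1").x;print("disc",s)
# white cam body top corners near end / barrel
print("barrel glass-ish end top",plane(f,[[270,268]],.06,p))
im=f["color"].astype(int);r,g2,b=im[...,0],im[...,1],im[...,2]
rd=(r>150)&(g2<90)&(b<90);rd[:100]=0;rd[140:]=0;rd[:,:250]=0;rd[:,300:]=0
q=np.argwhere(rd)[:,::-1].mean(0);
for z in (.014,.02,.026):
    w=plane(f,q[None],z,p)[0,:2]*1000; v=w-s[:2];print(z,w,np.hypot(*v),np.degrees(np.arctan2(v[1],v[0])))
print("strip edges (rail)",plane(f,[[253,240],[247,290]],.0,p))
E
```

```text
tab 751 [282.93608522 216.75898802] [511.63586304 234.51533844] ((512.0507202148438, 234.63699340820312), (33.17073440551758, 11.507781982421875), 0.33993372321128845)
red 0 [nan nan] [nan nan] ((0.0, 0.0), (0.0, 0.0), 0.0)
disc [512.68225572 234.56523378  70.45399255]
barrel glass-ish end top [[0.59109365 0.22307066 0.06      ]]
0.014 [nan nan] nan nan
0.02 [nan nan] nan nan
0.026 [nan nan] nan nan
strip edges (rail) [[0.5869748  0.20158434 0.        ]
 [0.65267965 0.19338234 0.        ]]t.py:9: RuntimeWarning: Mean of empty slice.
  print(n,len(P),P.mean(0),q.mean(0),cv2.minAreaRect(q.astype(np.float32)))
  ret = um.true_divide(
<stdin>:18: RuntimeWarning: Mean of empty slice.
```

Request:
play_rows(plan="-0.1 0.1 3 0;-0.1 0.1 6 0;-0.1 0.1 9 0;-0.1 0.1 11.3 0;-0.1 0.1 12.2 0;-0.1 0.1 12.2 0;-0.1 0.1 12.2 0")

```text
clock: 8.57
position: [0.514, 0.2323, 0.0994]
tcp_rot: [-3.141, 0.003, -3.133]
contact_force: [0.8, -0.0, 0.9]
finger_gap: 0.586
```

Request:
play_rows(plan="0 0 0 0;0 0 0 0;0 0 0 0;0 0 0 0;0 0 0 0;0 0 0 0", fingers=0)

```text
clock: 9.07
position: [0.5152, 0.2343, 0.1013]
tcp_rot: [3.138, 0.006, -3.131]
contact_force: [-0.0, 9.6, 3.9]
finger_gap: 0.131
```

Request:
play_rows(plan="0.1 0.1 0 -2;0.1 0.1 0 -6;0.1 0.1 0 -11;0.1 0.1 0 -16;0.1 0.1 0 -20;0.1 0.1 0 -20")

```text
clock: 9.57
position: [0.5149, 0.2356, 0.1014]
tcp_rot: [3.141, 0.008, -2.778]
contact_force: [5.1, 2.0, -7.5]
finger_gap: 0.131
```

```bash
python3 -c "
from bench import robot;s=robot.state();print(s['position'],s['tcp_rot'],s['contact_force'],s['ft_torque'],s['finger_gap'],s['qpos'])"
```

```text
[0.51489475 0.23558306 0.10144298] [ 3.14082213  0.00825619 -2.77751242] [ 5.10873849  1.99076468 -7.47843951] [ 0.19376947 -0.99776591  0.00100377] 0.13106284184251984 [ 0.19700024  0.00749895 -0.23856411  1.31672018  0.00213281 -0.16707463]
```

Request:
play_rows(plan="0 0 0 -4;0 0 0 -9;0 0 0 -14;0 0 0 -19;0 0 0 -24;0 0 0 -27;0 0 0 -27;0 0 0 -27")

```text
clock: 10.23
position: [0.5142, 0.2367, 0.1014]
tcp_rot: [-3.141, 0.008, -2.305]
contact_force: [-1.0, 5.5, -3.6]
finger_gap: 0.133
```

```bash
python3 w.py w5; python3 - <<'E'
from h import *
from bench import robot
import pickle
s=robot.state();print(s['contact_force'],s['ft_torque'],s['finger_gap'])
for n in("top","scene"):
  f=robot.grab_frame(n);pickle.dump(f,open(n+"5.pkl","wb"))
  y,x=(110,130) if n=="top" else (120,180)
  c=cv2.resize(f["color"][y:y+150,x:x+260 if n=="top" else x+220,::-1],None,fx=3,fy=3,interpolation=cv2.INTER_CUBIC); cv2.imwrite(f"pics/{n}5.png",c)
E
```

```text
(array([0.51424578, 0.23671703, 0.10142695]), array([-3.14063967,  0.00846941, -2.30481893])) 10.2333 [ 0.19806546  0.00753744 -0.23855466  1.31733623  0.00428394 -0.63868844]
[-1.59948876  4.8186337  -4.31852418] [ 1.04569156  0.41061148 -0.08677507] 0.1283824316871782
```

View pics/w5.png

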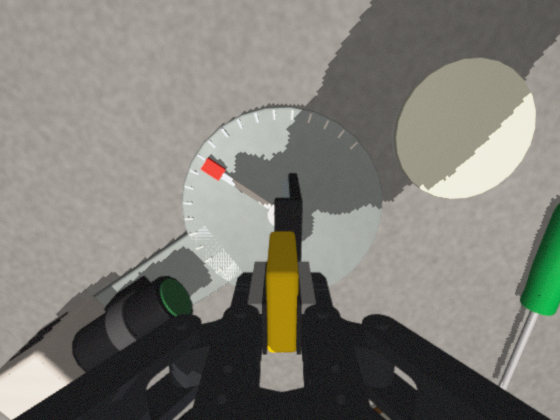

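View pics/top5.png

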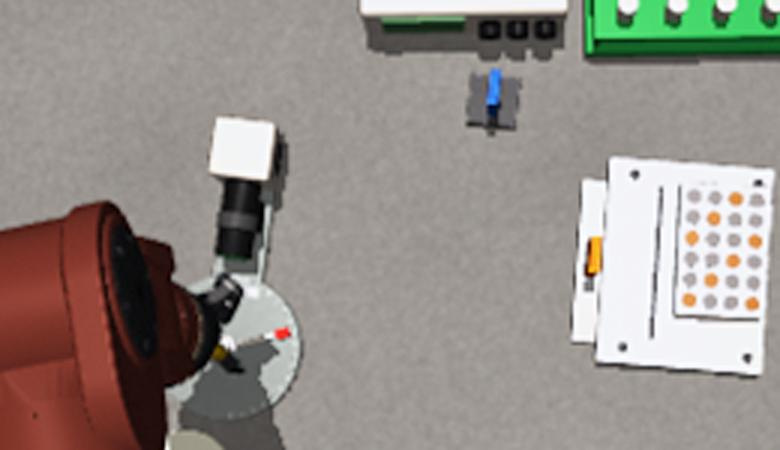

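View pics/scene5.png

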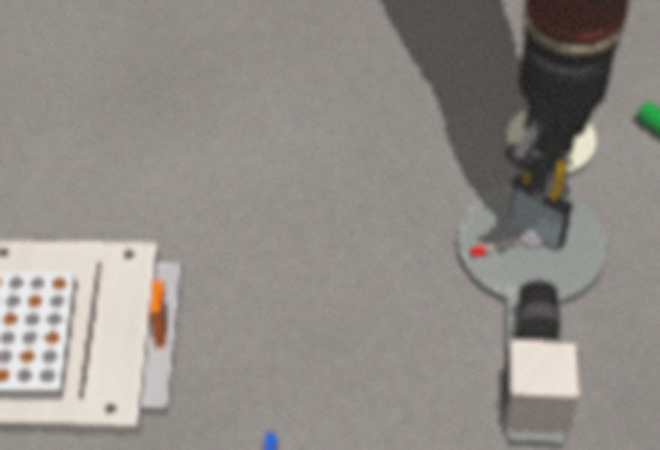

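The wrist view shows the red pointer tip at (213,169) and its pivot near (272,215). In the top view the pointer aims towards the orange flag. I'll measure its bearing.

```bash
python3 - <<'E'
import pickle
from h import *
def red(f,box):
    im=f["color"].astype(int);r,g,b=im[...,0],im[...,1],im[...,2];x0,y0,x1,y1=box
    m=(r>120)&(g<.45*r)&(b<.45*r);M=np.zeros_like(m);M[y0:y1,x0:x1]=1
    q=np.argwhere(m&M)[:,::-1];return q.mean(0),len(q)
ax=np.array([.5127,.234]);mk=np.array([.5955,-.1215]);t=mk-ax
print("want",np.degrees(np.arctan2(t[1],t[0])))
def rep(n,f,box,p=None,a=ax):
    q,k=red(f,box)
    for z in(.014,.020,.026):
        w=plane(f,q[None],z,p)[0,:2];v=w-a;print(n,q.round(1),k,z,w.round(4),round(np.hypot(*v),4),np.degrees(np.arctan2(v[1],v[0])).round(2))
f,p=pickle.load(open("w4.pkl","rb"));rep("rest wrist",f,(260,110,290,140),p)
f,p=pickle.load(open("w5.pkl","rb"));rep("wrist",f,(195,150,235,190),p)
print("w5 disc check",proj(f,[[.5127,.234,.02],[.5127,.234,.012]],p))
# disc fit in w5
g=cv2.GaussianBlur(f["color"].astype(np.float32).mean(2),(3,3),0)
c0=np.array([282,204.]);pts=[]
for a in np.arange(150,330,4):
    tt=np.radians(a);rr=np.arange(88,108,.5);u=c0[0]+rr*np.cos(tt);v=c0[1]+rr*np.sin(tt)
    s=cv2.remap(g,u.astype(np.float32)[None],v.astype(np.float32)[None],1)[0];k=np.gradient(s).argmin();pts.append((u[k],v[k]))
P=plane(f,np.array(pts),.012,p)[:,:2]
from scipy.optimize import least_squares
s=least_squares(lambda x:np.hypot(*(P-x[:2]).T)-x[2],[.513,.233,.072],loss="soft_l1",f_scale=.001).x;print("disc w5",s)
rep("wrist,w5 disc",f,(195,150,235,190),p,s[:2])
f=pickle.load(open("top5.pkl","rb"));rep("top",f,(215,210,235,230),a=np.array([.5127,.2332]))
im=f["color"].astype(int);r,g,b=im[...,0],im[...,1],im[...,2]
o=(r>180)&(g>70)&(g<190)&(b<90);o[:,:320]=0;o[:,335:]=0;q=np.argwhere(o)[:,::-1];print("flag top",q.mean(0),plane(f,q.mean(0)[None],.068))
f=pickle.load(open("scene5.pkl","rb"));rep("scene",f,(325,190,350,210))
E
```

```text
want -76.88890701025743
rest wrist [274.8 124.9] 119 0.014 [0.4569 0.2262] 0.0564 -172.04
rest wrist [274.8 124.9] 119 0.02 [0.4564 0.2263] 0.0568 -172.21
rest wrist [274.8 124.9] 119 0.026 [0.456  0.2264] 0.0572 -172.38
wrist [212.8 168.6] 269 0.014 [0.526  0.1799] 0.0557 -76.14
wrist [212.8 168.6] 269 0.02 [0.5243 0.1799] 0.0554 -77.9
wrist [212.8 168.6] 269 0.026 [0.5226 0.1798] 0.0551 -79.67
w5 disc check [[280.60861711 214.82459142]
 [280.63606918 211.13246184]]
disc w5 [0.51207293 0.23460523 0.07080411]
wrist,w5 disc [212.8 168.6] 269 0.014 [0.526  0.1799] 0.0564 -75.67
wrist,w5 disc [212.8 168.6] 269 0.02 [0.5243 0.1799] 0.0561 -77.4
wrist,w5 disc [212.8 168.6] 269 0.026 [0.5226 0.1798] 0.0558 -79.15
top [223.7 220.8] 13 0.014 [0.5256 0.1792] 0.0555 -76.57
top [223.7 220.8] 13 0.02 [0.5253 0.1783] 0.0563 -77.09
top [223.7 220.8] 13 0.026 [0.525  0.1774] 0.0572 -77.59
flag top [327.58823529 194.67647059] [[ 0.59408622 -0.12111852  0.068     ]]
scene [338.6 203.3] 9 0.014 [0.5201 0.1811] 0.0534 -82.01
scene [338.6 203.3] 9 0.02 [0.5246 0.18  ] 0.0553 -77.57
scene [338.6 203.3] 9 0.026 [0.5291 0.1789] 0.0575 -73.45
```

All views put the pointer at about -77°, against a wanted -76.9° with ±4° allowed. I'll hold for a moment to check it is steady, then hand in.

Request:
play_rows(plan="0 0 0 0;0 0 0 0;0 0 0 0;0 0 0 0;0 0 0 0;0 0 0 0")

```text
clock: 10.88
position: [0.5142, 0.2368, 0.1014]
tcp_rot: [-3.141, 0.009, -2.305]
contact_force: [-0.5, 2.6, -5.4]
finger_gap: 0.131
```

```bash
python3 - <<'E'
from h import *
from bench import robot
f=robot.grab_frame("top");im=f["color"].astype(int);r,g,b=im[...,0],im[...,1],im[...,2]
m=(r>120)&(g<.45*r)&(b<.45*r);M=np.zeros_like(m);M[210:230,215:235]=1
q=np.argwhere(m&M)[:,::-1].mean(0);v=plane(f,q[None],.02)[0,:2]-[.5127,.2332];a=np.degrees(np.arctan2(v[1],v[0]))
s=robot.state();print(a,s['tcp_rot'],s['contact_force'],s['finger_gap'])
if abs(a+76.9)<1.5: print(robot.close_job())
E
```

```text
-77.08936680962186 [-3.14088071  0.00855805 -2.30517336] [ 0.07755302  2.92443908 -5.65900498] 0.1328309970296086
the job is handed in; nothing more can be done
None
```

The job is handed in at about 11 s. The straightedge lies flush along the mirror-facing edge of the stage, and the arm is still holding the mirror so that its sight line points at the orange flag.

- **Straightedge:** I slid it sideways until it met the stage edge (8.9 N, no further travel), then released it. The wrist picture afterwards showed a thin, even seam. The bar was parallel to the edge within about 0.3°, and the flag was within about 1–2 mm of the middle of that edge.
- **Mirror:** I gripped it by the yellow tab and turned it about 47°. The red-tipped pointer measured -77.1° in the top view and -77.4° to -77.9° in the wrist and scene views. The bearing wanted to the marker was -76.9°, with about ±4° allowed, and the pointer was steady over a further half second of holding.
- **Disagreements:** The pointer readings depend on its assumed height (20 mm); other plausible heights change them by up to about 4° in the scene view and 2° or less in the others. The top and wrist cameras differed by 1–2 mm on positions.
- **Other objects:** The arm touched nothing else that I saw, and forces stayed below about 10 N. I did not re-measure every bystander at the end.

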